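Set and lock a camera panning base with the socket that fits

TASK

Turn the deck of the panning base clockwise until its pointer stands at the 45-degree line of the scale (the first long line clockwise from the zero arrow), while its nut is still slack. Then find out which of the three sockets fits the nut, standing any that does not fit back upright on the table; seat the right one fully down on the nut and tighten the nut clockwise to its stop, leaving the deck on its mark and the other things on the table where they are. Finish like that, still gripping the socket on the tightened nut, so that the counter-nut under the table can be done up against it.

Things in the scene. Friction and masses are not known exactly. Their poses are not given: they have to be found in the camera images.
- pan_base: camera panning base screwed to the table: square dark foot plate 140 x 140 x 12 mm, on it a light metal degree ring 122 mm across, its top 20 mm above the table, with black lines every 15 degrees, long ones every 45. Zero is the long line with the small triangle pointing inwards. Origin: centre of the underside, on the common axis of ring, deck and nut; z up; zero lies on the -x side
- zero_arrow (a point): the zero arrow on the ring, 52 mm from the axis, 20 mm above the table
- mark_45 (a point): the 45-degree line on the ring, 52 mm from the axis, 20 mm above the table, 45 degrees clockwise (seen from above) from the zero arrow
- deck (a joint): angle of the swivelling deck (rad): 0 when its pointer is at the zero arrow, growing clockwise seen from above; the 45-degree line is at 0.785. It stays where it is left; turning takes about 0.1 N m. Starts 0.5 to 1.5 rad short of the 45-degree line
- deck_grip (a point): on the axis, 44 mm above the table: middle of the fingers when their tips are just over the ring. The deck is a dark disc 72 mm across, from 22 to 42 mm above the table, with two upright parallel flats 56 mm apart: grip it across these from above, fingers either side of the nut. The point turns with the deck: y square to the flats, -x towards the pointer
- deck_index (a point): tip of the deck's pointer, a flat dark tongue with a white line, 44.5 mm from the axis, between the two flats
- nut (a joint): angle of the flange nut (rad), growing clockwise seen from above (tightening): slack and starting between 0 and 0.35, at its stop (tight) at 1.05. Turning takes about 0.22 N m; it stays where it is left and does not move the deck
- nut_seat (a point): centre of the top of the nut's flange, on the axis, 46 mm above the table, where a seated socket's mouth rests. Flange 50 mm across; on it the hexagon, 30 mm across flats (34.6 mm over the corners), 16 mm high, top chamfered; the stud (20 mm thick) ends 22 mm above this point. Turns with the nut: x square to a flat (one every 60 degrees), z up
- socket_p: socket P: one of three loose plain steel hex sockets with a dark hex adapter on top, standing mouth down, bore hidden, its size not known beforehand. Nose 38 mm across up to 30 mm above the mouth, collar 36 mm across from 36 to 46 mm, then the adapter. Bore 30 mm deep. About 0.24 kg. Origin: centre of the mouth; z up the axis; x square to a flat of the adapter and of the bore
- socket_q: socket Q: one of three loose plain steel hex sockets with a dark hex adapter on top, standing mouth down, bore hidden, its size not known beforehand. Nose 52 mm across up to 30 mm above the mouth, collar 36 mm across from 36 to 46 mm, then the adapter. Bore 30 mm deep. About 0.24 kg. Origin: centre of the mouth; z up the axis; x square to a flat of the adapter and of the bore
- socket_r: socket R: one of three loose plain steel hex sockets with a dark hex adapter on top, standing mouth down, bore hidden, its size not known beforehand. Nose 48 mm across up to 30 mm above the mouth, collar 36 mm across from 36 to 46 mm, then the adapter. Bore 30 mm deep. About 0.24 kg. Origin: centre of the mouth; z up the axis; x square to a flat of the adapter and of the bore
- socket_p_grip (a point): socket P's adapter, the place to grip each socket: an upright hexagonal bar, 17 mm across flats, 46 to 84 mm above the mouth; this point is on the axis 67 mm above the mouth. Grip across two flats from above. Same axes as the socket
- socket_q_grip (a point): the same point on socket Q's adapter. Of the three sockets one is too small (it stays on top of the nut, its mouth about 15 mm above the flange), one too large (it drops to the flange but turns round the nut without taking it along), one fits
- socket_r_grip (a point): the same point on socket R's adapter. The socket that fits has 1.5 mm of play on each side: it drops to the flange if its flats agree with the nut's within 8 degrees, then turns freely up to 12 degrees either way before it takes the nut along
- glaze_bottle: bystander: small dark red bottle with black cap, 37 mm across, 86 mm tall, standing; origin underside centre
- pliers: bystander: black pliers lying flat, 63 x 193 x 13 mm; origin underside centre
- dipper_0: bystander: small dark metal cup, 45 mm across, 26 mm tall; origin underside centre
- paint_tube_01: bystander: lying paint tube, 62 x 155 x 36 mm; origin underside centre
- paint_tube_16: bystander: lying paint tube, 34 x 103 x 17 mm; origin underside centre
- paint_tube_20: bystander: lying paint tube, 32 x 87 x 17 mm; origin underside centre
Mind the look-alikes: they are no part of the job. Leave any blue look-alike of the socket_r alone.

How it is judged:
On the way, in this order (a step that is already met when the one before it is completed fails the run):
1. the pointer stands at the 45-degree line (within 3.7 degrees) while the nut is still slack (value of joint deck between 0.7204 and 0.8504 rad and value of joint nut below 0.5 rad), for 0.3 s.
2. the fitting socket sits fully down on the nut (z of socket_r in the frame of nut_seat below 0.004 m and horizontal distance between socket_r and nut_seat below 0.0035 m and angle between socket_r's own z axis and vertical below 0.08 rad), for 0.2 s.
At the end, for the whole second after the job is handed in: fitting socket upright, fully down on the nut (mouth within 4 mm of the flange, axes within 3.5 mm), gripped (over 3 N); nut within 0.05 rad of its stop; pointer within 0.065 rad (3.7 degrees) of the 45-degree line; the two other sockets upright and still on the table (all of step 2 and value of joint deck between 0.7204 and 0.8504 rad and value of joint nut above 1 rad and contact force between the fingers and socket_r above 3 N and angle between each of socket_p, socket_q's own z axis and vertical below 0.1 rad and height (world z) of socket_p between -0.01 and 0.006 m and linear speed of each of socket_p, socket_q below 0.02 m/s and height (world z) of socket_q between -0.01 and 0.006 m); the arm keeps its last pose, push and grip.
It fails at once if a bystander (bottle, cup, pliers or paint tube) is moved by more than 25 mm (distance of any of glaze_bottle, pliers, dipper_0, paint_tube_01, paint_tube_16, paint_tube_20 from where it was at the start of the episode above 0.025 m).
It also fails if it takes over 72 s, if anything falls off the work surface, if the arm or the gripper's body presses on something with over 40 N, if the wrist force passes 120 N, or if a joint passes its speed limit or range.

ROBOT

A 6-joint arm with a two-finger parallel gripper is mounted at the origin on a cart in front of the work surface, level with it; the furniture and walls round the work are solid. World frame = base frame: x ahead of the robot, y to its left, z up, the work surface at z = 0. Lengths are in m, angles in rad, forces in N, time in s.
With the tool pointing down it reaches from about 0.3 to 1 m from the base axis. Payload 5.1 kg.
Tool frame: the origin (TCP) lies at the very end of the fingers, on their centre line; the grasp point (between the pads) lies 19 mm behind it; z points along the fingers, y is the line along which they close (so a half turn about z gives the same grasp; the last joint's range is limited). The gripper opens to 95 mm and grips with 3 to 60 N. Pads are 20 mm wide; open, the fingers measure 119 mm over their backs; the gripper's body (75 mm by 180 mm) begins 59 mm behind the grasp point.
Start: joints at [1.047, 0.124, 1.65, -0, 1.367, -0.083], TCP at [0.277, 0.588, 0.215] pointing down, gripper open.
Joint ranges: [-2.61, 2.61], [-1.02, 2.33], [0.03, 2.71], [-1.35, 4.49], [0.32, 2.68], [-2.91, 2.91]. Speed limits (rad/s): [2.57, 2.57, 3.14, 3.14, 3.14, 3.14].

INTERFACE

Orientations are given as [roll, pitch, yaw] about the fixed x, y, z axes, in that order (R = Rz(yaw) Ry(pitch) Rx(roll)).
In Python, from bench import robot, viewer gives the robot as it stands.
- The arm moves only by the shell command python3 -m inch 'ROWS'. ROWS is JSON, one flat list of numbers, 5 for each row, row after row: the shift along the world's x, y, z in mm, then the turn about the world's z in rad, then the opening in per cent of the stroke, from 0 (shut) to 100 (fully open). In form: [x, y, z, yaw, gripper, x, y, z, yaw, gripper, ...]. A call has 1 to 5 rows; each row is the pose to reach, as a shift and turn from the pose commanded when the call began; what a row does not reach only later rows make up. A row lasts 1/10 s, in which the tool goes at most 50 mm and 8.59 degrees, less where a joint would pass 70% of its speed; a pose out of reach is approached as far as the arm can. A call with a gripper value outside its range is refused whole. The fingers move at their own pace and stop on an object; the grip force is fixed at half the most. Time passes only in rows, so rows that repeat a pose let the fingers close. It gives the time, the measured TCP pose, the force, the opening and the grip force at its end, in the units of the state.
- robot.read_state(): the state, without advancing time (a new reading comes with each control period).
- viewer.read_camera(name): name is "scene" or "top" or "wrist"; returns a dict with "pixels" (384x512x3 uint8, red, green, blue), "fx", "fy", "cx", "cy" (pixels), "dist_coeffs" ([k1, k2, p1, p2, k3] as OpenCV has them; the pictures are not rectified), "R" (3x3) and "t" (3): a world point X has camera coordinates R X + t; the wrist camera has in their place "hand_eye" (4x4, takes a point from camera to tool coordinates, whose origin is the TCP and whose axes are the flange's). Camera axes: x right, y down, z forward; pixel columns grow to the right and rows downward; lengths in m; the calibration is good to about 2 mm. A picture is of the moment at which its call begins: read the wrist's pose just before it. There is no depth.
- robot.close_job(): hands the job in; it is judged then, once.
The state is a dict: "t": time; "joint_positions": joint angles; "joint_velocities": joint speeds; "joint_efforts": joint torques, N m; "position": TCP position; "ee_rot": TCP orientation; "force": force on the tool from outside, world axes, zero at the start; "moment": the same for the moment, N m; "finger_gap": opening from 0.0 (shut) to 1.0 (fully open); "grip_force": force on a finger pad.
Only numpy, scipy, OpenCV 4.12 (cv2) and the standard library are available. Lean on these libraries where they do the work, as an engineer would, in place of code of your own. Each camera call takes 0.05 s, during which the arm holds its last target. There are 200 camera calls.

## Working session

There is one attempt and no reset: what is moved stays moved. The work goes in short steps, Python scripts to look and compute and a shell command to move; the robot and the scene stay as the last step left them, time stands still between calls to the robot, and variables do not carry over. Pictures are saved under pics/ and viewed, at most 10 in all, crops included, and the job is handed in when it is done.

```bash
ls; mkdir -p pics; python3 - <<'E'
from bench import robot, viewer
import cv2, numpy as np
s=robot.read_state(); print(s['t'],s['position'],s['ee_rot'],s['finger_gap'])
ims=[]
for n in ['top','scene']:
    c=viewer.read_camera(n); cv2.imwrite(f'pics/{n}0.png',c['pixels'][:,:,::-1]); np.save(f'{n}.npy',c,allow_pickle=True); print({k:v for k,v in c.items() if k!='pixels'})
    ims.append(c['pixels'][:,:,::-1])
c=viewer.read_camera('wrist');np.save('wrist.npy',c,allow_pickle=True);print({k:v for k,v in c.items() if k!='pixels'})
cv2.imwrite('pics/a.png',cv2.resize(ims[0],(800,600),interpolation=cv2.INTER_CUBIC))
E
```

```text
pics
0.0 [0.27704831 0.58730724 0.21341789] [-3.13957868e+00 -1.39195463e-04  2.70084250e+00] 1.0013190797917002
{'fx': 448.7445836631213, 'fy': 448.7445836631213, 'cx': 250.58568811475195, 'cy': 187.88429971177518, 'dist_coeffs': array([-0.00773045,  0.        ,  0.        ,  0.        ,  0.        ]), 'R': array([[ 0.00977457, -0.99994611,  0.0034981 ],
       [-0.98902622, -0.01018343, -0.14738868],
       [ 0.14741636, -0.00201906, -0.98907246]]), 't': array([0.0223005 , 0.5950616 , 1.28263198])}
{'fx': 412.8384905259529, 'fy': 412.8384905259529, 'cx': 256.44683510869436, 'cy': 202.25301468512322, 'dist_coeffs': array([0.03809739, 0.        , 0.        , 0.        , 0.        ]), 'R': array([[ 0.7112624 , -0.70268473, -0.01843802],
       [-0.40526456, -0.38849735, -0.82754483],
       [ 0.57433999,  0.5960738 , -0.56109677]]), 't': array([-0.40841104,  0.31156601,  0.78082172])}
{'fx': 273.9571280032401, 'fy': 273.9571280032401, 'cx': 254.99045725206153, 'cy': 188.22040817680852, 'dist_coeffs': array([0.00532688, 0.        , 0.        , 0.        , 0.        ]), 'hand_eye': array([[-8.24494099e-04, -9.66260725e-01, -2.57564617e-01,
         7.23615552e-02],
       [ 9.99998573e-01, -1.17638271e-03,  1.21212102e-03,
         7.42245990e-04],
       [-1.47421950e-03, -2.57563250e-01,  9.66260316e-01,
        -1.70799343e-01],
       [ 0.00000000e+00,  0.00000000e+00,  0.00000000e+00,
         1.00000000e+00]])}
```

View pics/a.png

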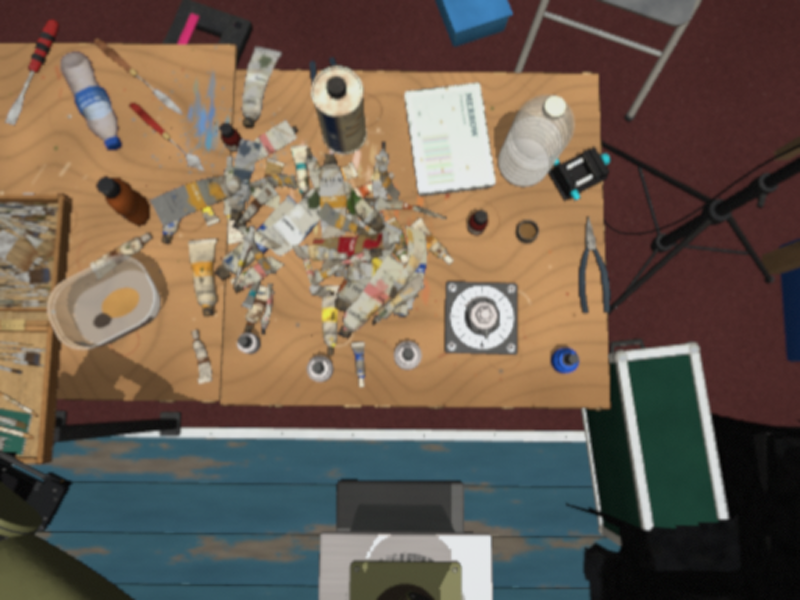

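View pics/scene0.png

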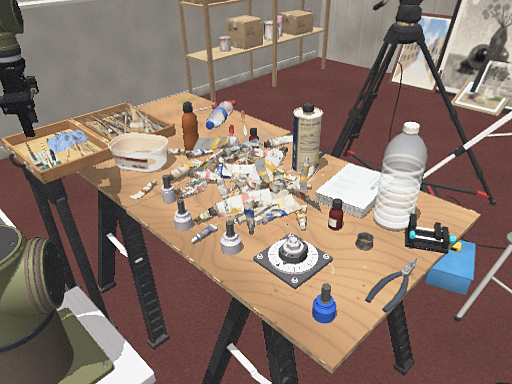

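```bash
cat > h.py <<'E'
import numpy as np, cv2
from bench import robot, viewer
from scipy.spatial.transform import Rotation as Ro
def grab(n):
    s=robot.read_state(); c=viewer.read_camera(n)
    if n=='wrist':
        T=np.eye(4);T[:3,:3]=Ro.from_euler('xyz',s['ee_rot']).as_matrix();T[:3,3]=s['position']
        M=np.linalg.inv(T@c['hand_eye']); c['R']=M[:3,:3];c['t']=M[:3,3]
    c['s']=s; return c
def K(c): return np.array([[c['fx'],0,c['cx']],[0,c['fy'],c['cy']],[0,0,1.]])
def ray(c,uv,z):
    p=cv2.undistortPoints(np.float64(uv).reshape(-1,1,2),K(c),c['dist_coeffs']).reshape(-1,2)
    d=np.c_[p,np.ones(len(p))]@c['R']; o=-c['R'].T@c['t']
    return o+d*((z-o[2])/d[:,2])[:,None]
def proj(c,X): return cv2.projectPoints(np.float64(X).reshape(-1,3),cv2.Rodrigues(c['R'])[0],c['t'],K(c),c['dist_coeffs'])[0].reshape(-1,2)
def rect(c,cen,z,half,px=4):
    "top-down rectified crop at plane z: image right=-y, down=-x, px per mm"
    n=int(2*half*px); v,u=np.mgrid[0:n,0:n]
    X=np.stack([cen[0]-(v-n/2)/px/1e3,cen[1]-(u-n/2)/px/1e3,np.full(u.shape,z)],-1)
    m=proj(c,X).reshape(n,n,2).astype(np.float32)
    return cv2.remap(c['pixels'][:,:,::-1].copy(),m[...,0],m[...,1],cv2.INTER_CUBIC)
E
python3 - <<'E'
from h import *
c=np.load('top.npy',allow_pickle=True).item(); k=512/800
px=np.array([[482,316],[247,342],[320,367],[407,353],[565,360]])*k
print(ray(c,px,0.06).round(3))
b=ray(c,px[:1],.02)[0]
ims=[rect(c,b,.02,80,2.4)]+[rect(c,ray(c,px[i:i+1],.06)[0],.06,80,2.4) for i in (1,2,3)]
o=np.vstack([np.hstack(ims[:2]),np.hstack(ims[2:])]);cv2.imwrite('pics/b.png',o[:600]);print(o.shape)
E
```

```text
[[ 0.552 -0.14   0.06 ]
 [ 0.499  0.295  0.06 ]
 [ 0.454  0.159  0.06 ]
 [ 0.482 -0.001  0.06 ]
 [ 0.472 -0.293  0.06 ]]
(768, 768, 3)
```

View pics/b.png

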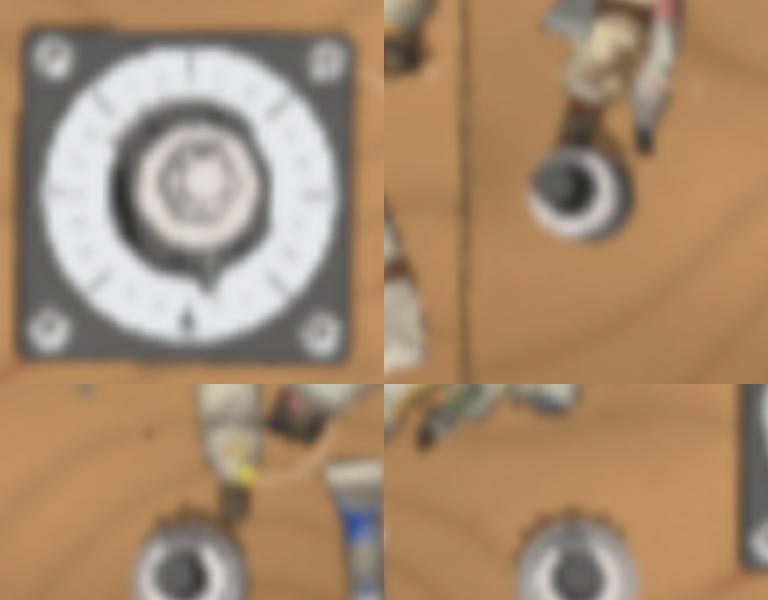

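Pics show: base at 800-scale (482,316), pointer roughly 10° counter-clockwise of the zero arrow (arrow on the -x side). Candidates for sockets: steel ones at (247,342), (320,367), (407,353); the blue one at (565,360) is the look-alike and stays untouched. The crop confirms steel noses with a dark adapter. Moving above the sockets for a close look.

```bash
python3 -m inch '[20,-45,0,0.12,100,40,-90,0,0.24,100,60,-135,0,0.36,100,80,-180,0,0.48,100,100,-225,0,0.6,100]'
python3 -m inch '[20,-45,0,0,100,40,-90,0,0,100,60,-135,0,0,100,80,-180,0,0,100,93,-205,0,0,100]'
python3 -m inch '[0,0,0,0,100,0,0,0,0,100]'
python3 - <<'E'
from h import *
c=grab('wrist'); np.save('w1.npy',c,allow_pickle=True); print(c['s']['position'],c['s']['ee_rot'],c['s']['t'])
cv2.imwrite('pics/w1.png',c['pixels'][:,:,::-1])
E
```

```text
t: 0.65
position: [0.3776, 0.361, 0.2143]
ee_rot: [-3.141, -0.0, -2.977]
force: [0.5, -0.0, 1.0]
finger_gap: 1.003
grip_force: 0.0
t: 1.15
position: [0.4709, 0.1549, 0.2145]
ee_rot: [-3.141, 0.0, -2.985]
force: [0.1, -0.0, 0.4]
finger_gap: 1.0
grip_force: 0.0
t: 1.35
position: [0.4702, 0.1576, 0.2144]
ee_rot: [3.141, -0.001, -2.984]
force: [-0.7, 0.1, 0.4]
finger_gap: 0.999
grip_force: 0.0
[0.47022273 0.1575796  0.21435396] [ 3.14111887e+00 -7.00736238e-04 -2.98392773e+00] 1.35
```

View pics/w1.png

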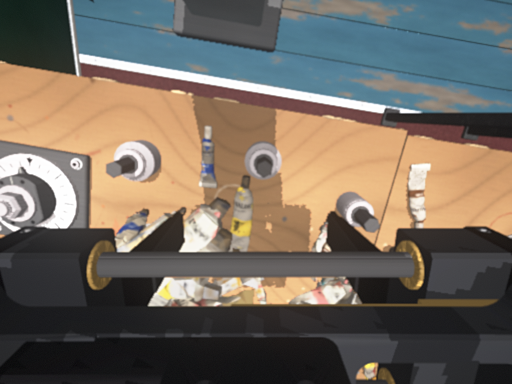

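Sockets at pixels (138,160), (262,160), (355,208): the right one is the smallest (P), the left one looks largest (Q), the middle is R (widths 43 against 36 px). Now over the base.

```bash
python3 -m inch '[20,-48,0,0,100,40,-96,0,0,100,60,-144,0,0,100,80,-192,0,0,100,100,-240,0,0,100]'
python3 -m inch '[20,-40,0,0,100,20,-55,-30,0,100,20,-55,-30,0,100,20,-55,-30,0,100]'
cat > base.py <<'E'
from h import *
import sys
c=grab('wrist'); print(c['s']['position'],c['s']['ee_rot'],c['s']['t'])
g=cv2.cvtColor(c['pixels'],cv2.COLOR_RGB2HSV)
b=np.array([.548,-.138]) if len(sys.argv)<4 else np.float64(sys.argv[2:4])
r=rect(c,b,.02,75,4); cv2.imwrite('pics/'+sys.argv[1]+'.png',r)
h=cv2.cvtColor(r,cv2.COLOR_BGR2HSV); m=((h[...,1]<50)&(h[...,2]>150)).astype(np.uint8)*255
m=cv2.morphologyEx(m,cv2.MORPH_CLOSE,np.ones((13,13)))
cs=max(cv2.findContours(m,cv2.RETR_EXTERNAL,cv2.CHAIN_APPROX_NONE)[0],key=cv2.contourArea)
hu=cv2.convexHull(cs)[:,0].astype(np.float32)
e=cv2.fitEllipse(hu); print('ellipse',e,'centre',b-np.array([e[0][1]-300,e[0][0]-300])/4e3)
E
python3 base.py base1
```

```text
t: 1.9
position: [0.5671, -0.0729, 0.2147]
ee_rot: [3.141, 0.0, -2.98]
force: [-0.3, 0.7, 0.1]
finger_gap: 1.001
grip_force: 0.0
t: 2.3
position: [0.5859, -0.1262, 0.1837]
ee_rot: [3.14, -0.002, -2.981]
force: [-0.1, -0.0, 0.3]
finger_gap: 1.002
grip_force: 0.0
[ 0.58594107 -0.12618816  0.18366044] [ 3.13977075e+00 -2.24159178e-03 -2.98110369e+00] 2.3
ellipse ((317.7631530761719, 265.5355224609375), (493.00238037109375, 496.7074279785156), 28.516386032104492) centre [ 0.55661612 -0.14244079]
```

View pics/base1.png

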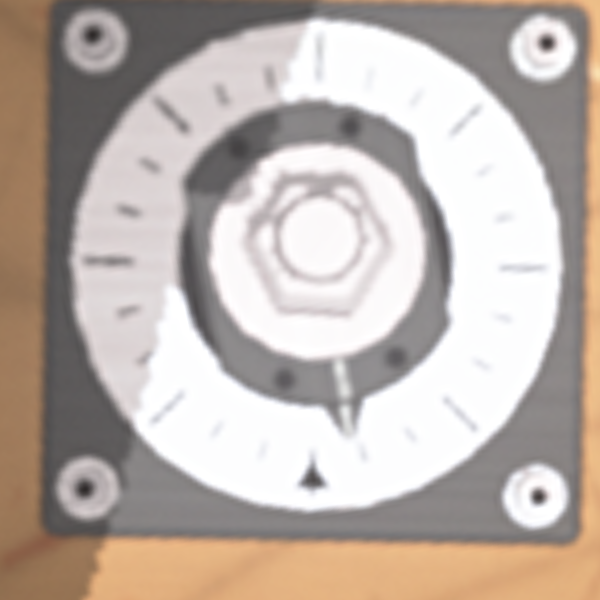

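The crop shows the ring centre at (318,265), zero arrow at (313,475), the 45° line at (168,408), pointer tip at (348,432): deck is about −11°, so 56° clockwise (≈0.98 rad) needed. Grip it.

```bash
python3 -m inch '[-15,-8,-40,0.02,100,-29,-16,-80,0.02,100,-29,-16,-115,0.02,100,-29,-16,-140,0.02,100,-29,-16,-150,0.02,100]'
python3 -m inch '[0,0,-5,0,100,0,0,-7,0,100,0,0,-7,0,100,0,0,-7,0,0,0,0,-7,0,0]'
python3 -m inch '[0,0,0,0,0,0,0,0,0,0,0,0,0,0,0,0,0,0,0,0]'
python3 -c "
from bench import robot;s=robot.read_state();print(s['position'],s['ee_rot'],s['joint_positions'],s['force'],s['moment'])"
```

```text
t: 2.85
position: [0.5564, -0.1418, 0.0332]
ee_rot: [3.14, -0.002, -2.96]
force: [-0.0, -0.3, -0.3]
finger_gap: 1.0
grip_force: 0.0
t: 3.35
position: [0.5583, -0.1442, 0.0289]
ee_rot: [-3.141, 0.002, -2.962]
force: [-0.3, -0.0, 0.6]
finger_gap: 0.884
grip_force: 0.0
t: 3.75
position: [0.5572, -0.1428, 0.0276]
ee_rot: [3.139, -0.0, -2.963]
force: [0.1, 5.3, 1.8]
finger_gap: 0.59
grip_force: 29.9
[ 0.55723022 -0.14282055  0.02759908] [ 3.13883172e+00 -3.75302832e-04 -2.96309725e+00] [-0.34534075  0.15188719  1.95701396  0.00256293  1.03439896 -2.0959436 ] [0.13988694 5.26976084 1.82698499] [1.03511026 0.15223994 0.01046909]
```

```bash
python3 -m inch '[0,1,0,-0.12,0,0,1,0,-0.24,0,0,1,0,-0.36,0,0,1,0,-0.48,0,0,1,0,-0.6,0]'
python3 -m inch '[0,0,0,-0.12,0,0,0,0,-0.24,0,0,0,0,-0.34,0,0,0,0,-0.385,0,0,0,0,-0.385,0]'
python3 -m inch '[0,0,0,0,0,0,0,0,0,0,0,0,0,0,0]'
```

```text
t: 4.25
position: [0.5572, -0.1433, 0.0276]
ee_rot: [-3.141, -0.0, 2.716]
force: [-2.5, -1.3, -0.1]
finger_gap: 0.588
grip_force: 29.9
t: 4.75
position: [0.5571, -0.1436, 0.0276]
ee_rot: [-3.14, 0.0, 2.335]
force: [-3.1, -3.7, 1.3]
finger_gap: 0.582
grip_force: 29.9
t: 5.05
position: [0.557, -0.1436, 0.0276]
ee_rot: [-3.14, 0.0, 2.336]
force: [-4.6, -3.7, 0.2]
finger_gap: 0.581
grip_force: 29.9
```

```bash
python3 -m inch '[0,0,0,0,100,0,0,0,0,100,0,0,0,0,100,0,0,10,0,100,0,0,50,0,100]'
python3 -m inch '[0,0,45,0,100,14,-15,80,0,100,28,-29,105,0,100,28,-29,105,0,100,28,-29,105,0,100]'
python3 base.py base2 .5566 -.1424
```

```text
t: 5.55
position: [0.554, -0.1415, 0.0738]
ee_rot: [-3.137, -0.009, 2.336]
force: [0.5, -0.6, -0.7]
finger_gap: 0.951
grip_force: 0.0
t: 6.05
position: [0.5856, -0.1719, 0.1833]
ee_rot: [3.141, 0.001, 2.336]
force: [0.2, 0.8, -0.1]
finger_gap: 1.003
grip_force: 0.0
[ 0.58561159 -0.17186203  0.18326189] [3.14106412e+00 5.91878968e-04 2.33569231e+00] 6.05
ellipse ((299.9614562988281, 301.19989013671875), (489.6321716308594, 494.1357421875), 128.8096923828125) centre [ 0.55630003 -0.14239036]
```

View pics/base2.png

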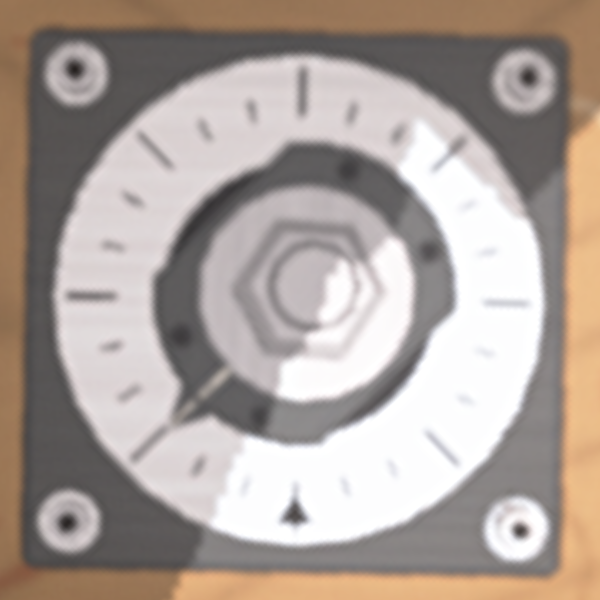

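The pointer tip (172,422) lines up with the 45° line (135,460)–(168,428): step 1 done. Nut hex flats are roughly square to the base, about 2° clockwise. Next, socket R (middle).

```bash
python3 -m inch '[-15,45,0,0,100,-30,90,0,0,100,-45,135,0,0,100,-60,180,0,0,100,-75,225,0,0,100]'
python3 -m inch '[-15,40,-10,0,100,-27,76,-30,0,100,-27,76,-45,0,100,-27,76,-45,0,100,-27,76,-45,0,100]'
python3 - <<'E'
from h import *
c=grab('wrist'); np.save('w2.npy',c,allow_pickle=True); print(c['s']['position'],c['s']['ee_rot'],c['s']['t'])
a=rect(c,[.454,.159],.084,37,8)
b=rect(c,[.454,.159],.03,37,8)
cv2.imwrite('pics/r1.png',cv2.resize(np.hstack([a,b]),(800,400)))
E
```

```text
t: 6.6
position: [0.5076, 0.055, 0.18]
ee_rot: [-3.139, -0.003, 2.336]
force: [0.5, 0.5, 0.2]
finger_gap: 0.998
grip_force: 0.0
t: 7.1
position: [0.4827, 0.1284, 0.1364]
ee_rot: [-3.139, -0.001, 2.335]
force: [0.2, -0.6, 0.3]
finger_gap: 1.0
grip_force: 0.0
[0.48271769 0.12835887 0.1364268 ] [-3.13925467e+00 -1.24269203e-03  2.33542283e+00] 7.1
```

View pics/r1.png

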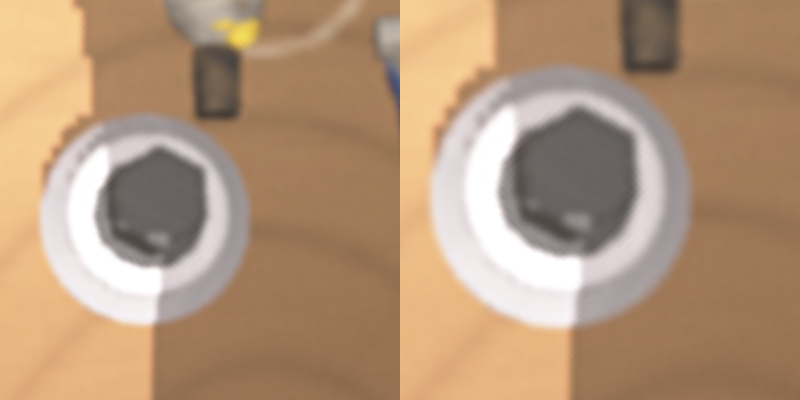

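Nose measures 258 px ≈ 47.7 mm, so this is R (48 mm). Adapter centre (0.4543, 0.1663), flats normals at ~33° mod 60 → tool yaw 123°. Grip.

```bash
python3 -m inch '[-15,20,0,-0.1,100,-28,38,-5,-0.188,100,-28,38,-40,-0.188,100,-28,38,-70,-0.188,100,-28,38,-88,-0.188,100]'
python3 -m inch '[0,0,0,0,100,0,0,0,0,0,0,0,0,0,0,0,0,0,0,0,0,0,0,0,0]'
python3 -m inch '[0,0,0,0,0,0,0,0,0,0,0,0,0,0,0,0,0,0,0,0,0,0,0,0,0]'
```

```text
t: 7.65
position: [0.4554, 0.1659, 0.0484]
ee_rot: [-3.14, -0.0, 2.146]
force: [-0.1, 0.4, -0.5]
finger_gap: 1.003
grip_force: 0.0
t: 8.15
position: [0.4564, 0.1672, 0.0509]
ee_rot: [3.139, 0.001, 2.148]
force: [0.1, -0.3, 1.0]
finger_gap: 0.72
grip_force: 0.0
t: 8.65
position: [0.4555, 0.1671, 0.0496]
ee_rot: [-3.142, -0.0, 2.148]
force: [0.4, -0.5, -0.0]
finger_gap: 0.299
grip_force: 0.0
```

```bash
python3 -m inch '[0,0,0,0,0,0,0,0,0,0,0,0,0,0,0,0,0,0,0,0,0,0,0,0,0]'
python3 -m inch '[0,0,20,0,0,0,0,50,0,0,0,0,80,0,0,0,0,98,0,0,0,0,98,0,0]'
python3 - <<'E'
from h import *
c=grab('wrist'); np.save('w3.npy',c,allow_pickle=True); print(c['s']['position'],c['s']['ee_rot'],c['s']['t'])
cv2.imwrite('pics/g1.png',c['pixels'][:,:,::-1])
E
```

```text
t: 9.15
position: [0.4552, 0.167, 0.0493]
ee_rot: [-3.141, -0.0, 2.148]
force: [-0.0, -0.2, -1.2]
finger_gap: 0.178
grip_force: 30.0
t: 9.65
position: [0.4575, 0.1676, 0.1507]
ee_rot: [3.136, 0.002, 2.148]
force: [0.4, -0.1, -2.9]
finger_gap: 0.175
grip_force: 30.0
[0.45752019 0.16763033 0.15073052] [3.13558047e+00 2.01639141e-03 2.14781489e+00] 9.65
```

View pics/g1.png

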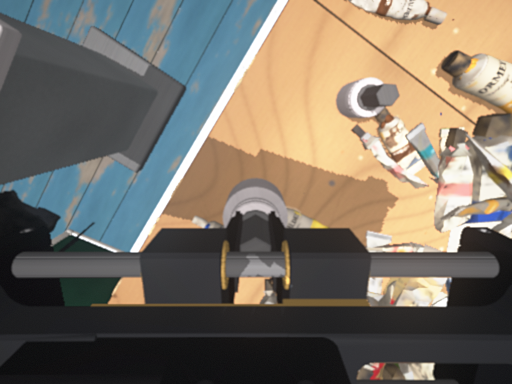

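```bash
python3 -m inch '[14,-42,3,0.09,0,28,-84,3,0.18,0,42,-126,3,0.27,0,56,-168,3,0.36,0,70,-210,3,0.435,0]'
python3 -m inch '[14,-42,0,0,0,25,-80,0,0,0,31,-100,0,0,0,31,-100,0,0,0,31,-100,0,0,0]'
python3 -m inch '[0,0,0,0,0,0,0,0,0,0]'
python3 - <<'E'
from h import *
for n in ('scene','top'):
    c=grab(n); s=c['s']
    X=np.array([.5566,-.1428]); u=proj(c,[*X,.09])[0]
    x0,y0=int(u[0]-50),int(u[1]-37)
    cv2.imwrite(f'pics/n_{n}.png',cv2.resize(c['pixels'][y0:y0+75,x0:x0+100,::-1],(400,300),interpolation=cv2.INTER_CUBIC))
print(s['position'],s['ee_rot'],s['force'])
cv2.imwrite('pics/n.png',np.hstack([cv2.imread('pics/n_scene.png'),cv2.imread('pics/n_top.png')]))
E
```

```text
t: 10.2
position: [0.5244, -0.0444, 0.148]
ee_rot: [-3.14, -0.003, 2.586]
force: [0.4, -0.3, -3.4]
finger_gap: 0.177
grip_force: 30.0
t: 10.7
position: [0.5555, -0.1422, 0.1488]
ee_rot: [3.142, -0.004, 2.582]
force: [-0.2, 0.7, -2.9]
finger_gap: 0.178
grip_force: 30.0
t: 10.9
position: [0.5561, -0.1415, 0.1503]
ee_rot: [3.141, -0.001, 2.584]
force: [0.6, -0.1, -2.8]
finger_gap: 0.176
grip_force: 30.0
[ 0.55627029 -0.14165051  0.15051549] [ 3.14145720e+00 -3.19109773e-04  2.58441546e+00] [ 0.72537575 -0.32828943 -2.38137539]
```

View pics/n.png

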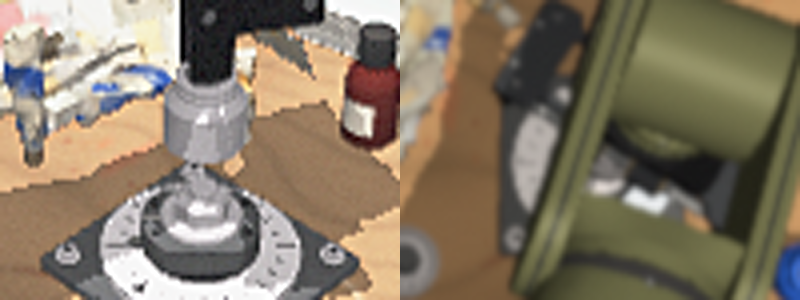

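Socket R hangs over the nut in the scene crop (socket at 205,115; nut 205,205). Descend gently.

```bash
python3 -m inch '[0,-1,-15,0,0,0,-1,-28,0,0,0,-1,-34,0,0,0,-1,-37,0,0,0,-1,-40,0,0]'
python3 -m inch '[0,0,-2,0,0,0,0,-4,0,0,0,0,-6,0,0,0,0,-6,0,0]'
```

```text
t: 11.5
position: [0.5564, -0.1439, 0.11]
ee_rot: [-3.141, -0.001, 2.583]
force: [-0.2, -0.5, -2.0]
finger_gap: 0.182
grip_force: 30.0
t: 11.9
position: [0.5565, -0.1437, 0.1045]
ee_rot: [3.141, -0.0, 2.583]
force: [-0.1, 1.0, -2.1]
finger_gap: 0.177
grip_force: 30.0
```

```bash
python3 -m inch '[0,0,-3,0,0,0,0,-6,0,0,0,0,-8,0,0,0,0,-9,0,0,0,0,-10,0,0]'
python3 -m inch '[0,0,0,0,0,0,0,0,0,0,0,0,0,0,0]'
```

```text
t: 12.4
position: [0.5564, -0.1439, 0.0953]
ee_rot: [-3.141, -0.001, 2.583]
force: [-4.6, 1.7, 6.1]
finger_gap: 0.178
grip_force: 30.0
t: 12.7
position: [0.5564, -0.1439, 0.0953]
ee_rot: [-3.141, -0.0, 2.583]
force: [-5.0, 1.9, 4.8]
finger_gap: 0.177
grip_force: 30.0
```

Seated (light upward reaction at the expected height). Tighten.

```bash
m(){ python3 -c "
from bench import robot;s=robot.read_state();print('M',s['moment'].round(3),s['ee_rot'][2])"; }
python3 -m inch '[0,0,0,-0.08,0,0,0,0,-0.16,0,0,0,0,-0.24,0,0,0,0,-0.32,0,0,0,0,-0.4,0]'; m
python3 -m inch '[0,0,0,-0.08,0,0,0,0,-0.16,0,0,0,0,-0.24,0,0,0,0,-0.32,0]';m
python3 -m inch '[0,0,0,-0.04,0,0,0,0,-0.08,0]';m
```

```text
t: 13.2
position: [0.5562, -0.1428, 0.0953]
ee_rot: [3.141, -0.003, 2.18]
force: [-5.8, 5.8, 6.5]
finger_gap: 0.178
grip_force: 30.0
M [1.162 1.101 0.275] 2.180267628351017
t: 13.6
position: [0.5563, -0.1427, 0.0953]
ee_rot: [-3.141, -0.002, 1.86]
force: [-4.1, 5.9, 4.8]
finger_gap: 0.179
grip_force: 30.0
M [1.202 1.002 0.235] 1.860273242728589
t: 13.8
position: [0.5564, -0.1427, 0.0953]
ee_rot: [-3.141, -0.002, 1.782]
force: [-4.6, 7.3, 4.7]
finger_gap: 0.176
grip_force: 30.0
M [1.21  0.937 0.237] 1.7817770304985676
```

R drives the nut (steady 0.24 N m), so R fits. Continue to the stop.

```bash
m(){ python3 -c "
from bench import robot;s=robot.read_state();print('M',s['moment'].round(3),s['ee_rot'][2])"; }
python3 -m inch '[0,0,0,-0.04,0,0,0,0,-0.08,0]'|grep gap;m
python3 -m inch '[0,0,0,-0.04,0,0,0,0,-0.08,0]'|grep gap;m
python3 -m inch '[0,0,0,-0.04,0]'|grep gap;m
python3 -m inch '[0,0,0,-0.04,0]'|grep gap;m
```

```text
finger_gap: 0.177
M [1.246 1.039 0.251] 1.701828723189359
finger_gap: 0.18
M [1.199 0.988 0.25 ] 1.6218303793077888
finger_gap: 0.178
M [1.277 0.933 0.27 ] 1.581831214942198
finger_gap: 0.178
M [1.206 0.891 0.195] 1.5418409832322892
```

```bash
m(){ python3 -c "
from bench import robot;s=robot.read_state();print('M',s['moment'].round(3),s['ee_rot'][2])"; }
python3 -m inch '[0,0,0,-0.04,0]'|grep gap;m
python3 -m inch '[0,0,0,-0.04,0]'|grep gap;m
python3 -m inch '[0,0,0,-0.04,0]'|grep gap;m
python3 -m inch '[0,0,0,-0.03,0]'|grep gap;m
```

```text
finger_gap: 0.175
M [1.25  0.922 0.211] 1.501863566258662
finger_gap: 0.176
M [1.182 0.929 0.321] 1.4617994867381712
finger_gap: 0.176
M [1.213 0.914 0.199] 1.4218023298706353
finger_gap: 0.177
M [1.28  0.879 0.284] 1.3920557243729617
```

```bash
m(){ python3 -c "
from bench import robot;s=robot.read_state();print('M',s['moment'].round(3),s['ee_rot'][2],s['position'])"; }
python3 -m inch '[0,0,0,-0.03,0]'|grep gap;m
python3 -m inch '[0,0,0,-0.03,0]'|grep gap;m
python3 -m inch '[0,0,0,-0.03,0]'|grep gap;m
```

```text
finger_gap: 0.177
M [1.234 0.886 0.197] 1.362220825827726 [ 0.5565945  -0.14265873  0.09533063]
finger_gap: 0.177
M [1.221 0.882 0.235] 1.3322657725395852 [ 0.55663112 -0.14266121  0.09532973]
finger_gap: 0.177
M [1.224 0.889 0.205] 1.3021795861126235 [ 0.55663854 -0.14267121  0.09529922]
```

```bash
m(){ python3 -c "
from bench import robot;s=robot.read_state();print('M',s['moment'].round(3),s['ee_rot'][2],s['position'])"; }
python3 -m inch '[0,0,0,-0.03,0]'|grep gap;m
python3 -m inch '[0,0,0,-0.03,0]'|grep gap;m
python3 -m inch '[0,0,0,-0.03,0]'|grep gap;m
```

```text
finger_gap: 0.177
M [1.203 0.872 0.444] 1.2725744547512559 [ 0.55668891 -0.14270192  0.09534243]
finger_gap: 0.176
M [1.071 0.837 0.492] 1.2431270515627062 [ 0.55669768 -0.14286163  0.09536817]
finger_gap: 0.179
M [0.699 0.885 0.518] 1.213459907611864 [ 0.55670569 -0.14308706  0.0954189 ]
```

```bash
python3 - <<'E'
from h import *
c=grab('wrist'); np.save('w4.npy',c,allow_pickle=True)
c2=grab('scene'); u=proj(c2,[.5566,-.1428,.05])[0].astype(int)
a=cv2.resize(c['pixels'][120:320,150:350,::-1],(400,400),interpolation=cv2.INTER_CUBIC)
b=cv2.resize(c2['pixels'][u[1]-50:u[1]+50,u[0]-50:u[0]+50,::-1],(400,400),interpolation=cv2.INTER_CUBIC)
cv2.imwrite('pics/t1.png',np.hstack([a,b]))
E
```

```text
(no output)
```

View pics/t1.png

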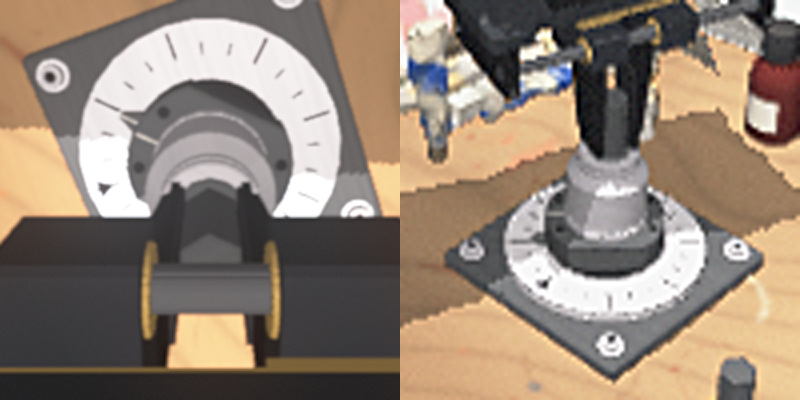

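The crop shows R seated on the flange, and the pointer (150,138) in line with the 45° line (108,113). Torque jumped from 0.22 to 0.5 N m, so the nut is at its stop. Settle and hand in.

```bash
python3 -m inch '[0,0,0,0,0,0,0,0,0,0,0,0,0,0,0]'; python3 -c "
from bench import robot;s=robot.read_state();print(s['moment'],s['ee_rot']);print(robot.close_job())"
```

```text
t: 15.8
position: [0.5567, -0.1431, 0.0954]
ee_rot: [-3.141, -0.001, 1.214]
force: [-4.1, 3.8, 4.0]
finger_gap: 0.176
grip_force: 30.0
[0.92875999 0.87066283 0.41024888] [-3.14126943e+00 -1.05635041e-03  1.21439039e+00]
the job is handed in; nothing more can be done
None
```

The job is handed in at 15.8 s: the deck's pointer is on the 45° line, socket R fits and is seated and still gripped, the nut is tightened to its stop (torque rose from about 0.22 to 0.5 N m), and sockets P and Q were never touched; I chose R because your judging text names it, so I did not try the other two.

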